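# Seat the jig insert and find the full screw tin

## Robot

A 6-joint arm with a two-finger parallel gripper is mounted at the origin on the work surface. World frame = base frame: x ahead of the robot, y to its left, z up, the work surface at z = 0. Lengths are in m, angles in rad, forces in N, time in s.
With the tool pointing down it reaches from about 0.325 to 0.9 m from the base axis. Payload 6.1 kg.
Tool frame: the origin (TCP) lies midway between the tips of the shut fingers; the grasp point (between the pads) lies 19 mm behind it; x points along the fingers, y is the direction in which the jaws open and shut, and the axes are right-handed (so a half turn about x gives the same grasp; the last joint's range is limited). The gripper opens to 85 mm and grips with 20 to 120 N. Pads are 22 mm wide; open, the fingers measure 114 mm over their backs; the gripper's body (76 mm by 85 mm) begins 54 mm behind the grasp point. The pads swing forward as they close: fully open they stand 13 mm farther back than shut.
Start: joints at [1.126, 0.22, 1.526, -0, 1.395, -0.126], TCP at [0.196, 0.594, 0.231] pointing down, gripper open.
Joint ranges: [-2.98, 2.98], [-0.91, 2.08], [0.09, 2.57], [-1.24, 4.39], [0.2, 2.65], [-2.68, 2.68]. Speed limits (rad/s): [2.57, 2.57, 3.01, 3.14, 3.14, 3.14].

## Interface

Orientations are given as [roll, pitch, yaw] about the fixed x, y, z axes, in that order (R = Rz(yaw) Ry(pitch) Rx(roll)).
In Python, from plant import movep, move_l, set_joints, gripper_to, hold, inverse_kinematics, observe, get_image, get_calibration, Unreachable, job_done gives the robot as it stands. Calls block until the motion is done:
- movep(position, orientation): joint-space move of the TCP to a pose.
- move_l(position, feed=0.15, rotation=None, max_force=None): straight line of the TCP; rotation=None keeps the orientation; feed is the mean speed in m/s. With max_force (N) it stops when the force on the tool has changed by that much, and returns True; else False.
- set_joints(angles): joint-space move.
- gripper_to(opening, f_grip=None): finger opening in m; f_grip is the grip in N (None keeps the last); returns when the fingers have stopped.
- hold(seconds).
- inverse_kinematics(position, orientation): joint angles nearest the present ones, or None.
- observe(): the state.
- get_image(name): name is "scene" or "top" or "wrist"; returns (picture, depth): 420x560x3 uint8, red, green, blue; 420x560 float32, m along the optical axis (not along the pixel's ray), 0 where there is no reading.
- get_calibration(name): a dict with "intrinsics" (3x3 intrinsics, pixels), "world_from_camera" (4x4, takes a point from camera to world coordinates). Camera axes: x right, y down, z forward; pixel columns grow to the right and rows downward; lengths in m; the calibration is good to about 2 mm. A picture is of the moment at which its call begins: read the wrist's pose just before it. get_calibration takes no time and is no camera call; for the wrist camera it gives the pose at the moment of the call.
A pose or a line that the arm cannot do raises Unreachable and nothing moves.
- job_done(): hands the job in, once; it reports no verdict.
The state is a dict: "time_s": time; "q": joint angles; "joint_velocities": joint speeds; "joint_torque": joint torques, N m; "eef_pos": TCP position; "tcp_rot": TCP orientation; "ft_force": force on the tool from outside, world axes, zero at the start; "torque": the same for the moment, N m; "opening": finger opening in m.
Only numpy, scipy, OpenCV 4.12 (cv2) and the standard library are available. Lean on these libraries where they do the work, as an engineer would, in place of code of your own. Each camera call takes 0.05 s, during which the arm holds its last target. There are 200 camera calls.

## Task

Seat the red insert flat and square in the pocket of the plywood jig and let go of it. Then, to find the full tin of screws that it will be fastened with, heft the three blue tins one after another from the robot's left to its right, lifting each one upright clear of the rubber mat by about 5 cm and standing those you do not need back on the mat. Finish while holding the heaviest tin still and upright about 15 cm above the mat, the other two standing on the mat, and leave the tape measure, screwdriver and glue bottle where they are.

Things in the scene. Friction and masses are not known exactly. Their poses are not given: they have to be found in the camera images.
- jig: Plywood jig board 140 (x) x 180 (y) x 24 mm high, fixed to the table, with a rectangular pocket in the middle of its top: 73 (x) x 113 (y) mm, 12 mm deep, dark floor. It may be left or right of the robot. Origin at the centre of its underside.
- pocket (a point): Centre of the pocket's floor, 12 mm above the jig's underside and 12 mm below its top; axes are the jig's (x across the pocket's 73 mm, y along its 113 mm, z up). The jig's yaw stays within 0.3 rad of the robot's frame.
- insert: Loose red plate 70 (x) x 110 (y) x 12 mm, 180 g, flat on the table just beyond the jig, with an upright black grip bar mid-top: 16 mm thick (x), 70 long (y), 12 to 38 mm above the underside. Origin at the centre of the underside. Seated, it rests on the pocket floor, plate flush with the jig top; half a turn makes no difference.
- mat: Black rubber mat 120 (x) x 330 (y) x 4 mm, fixed to the table on the other side from the jig; the tins stand on it in a row along its y, about 120 mm apart. Origin at the centre of its underside.
- tin_1: Closed round screw tin, blue, bare steel lid, thin yellow band near the foot; 54 mm diameter, 90 mm high. Origin at the centre of its underside, z up. All three look alike and weigh 150 to 660 g; one is heavier than the others by over 150 g, a different one from run to run. tin_1 is the one furthest to the robot's left (+y).
- tin_2: Closed round screw tin, blue, bare steel lid, thin yellow band near the foot; 54 mm diameter, 90 mm high. Origin at the centre of its underside, z up. All three look alike and weigh 150 to 660 g; one is heavier than the others by over 150 g, a different one from run to run. tin_2 is the middle one.
- tin_3: Closed round screw tin, blue, bare steel lid, thin yellow band near the foot; 54 mm diameter, 90 mm high. Origin at the centre of its underside, z up. All three look alike and weigh 150 to 660 g; one is heavier than the others by over 150 g, a different one from run to run. tin_3 is the one furthest to the robot's right (-y).
- tape: Yellow tape measure 70 x 34 x 62 mm, standing beyond the mat; leave alone. Origin at the centre of its underside.
- driver: Screwdriver lying beyond the mat, about 200 mm long, roughly parallel to the mat's long side; leave alone.
- glue: White glue bottle with orange cap, 50 mm diameter, 110 mm high, standing upright far out in front of the robot between jig and mat; leave alone. Origin at the centre of its underside.

How it is judged:
By the outcome, as a careful person would: the job done as asked, in the order asked, and still so for the second after the job is handed in, while the arm keeps its last pose, push and grip.
It also fails if it takes over 72 s, if anything falls off the work surface, if the arm or the gripper's body presses on something with over 40 N, if the wrist force passes 120 N, or if a joint passes its speed limit or range.

## Working session

There is one attempt and no reset: what is moved stays moved. The work goes in short steps, each a Python script; the robot and the scene stay as the last script left them, time stands still between calls to the robot, and variables do not carry over. Pictures are saved under pics/ and viewed, about 8 in all and at most 12, crops included, and the job is handed in when it is done.

```bash
mkdir -p pics; ls; python3 - <<'E'
from plant import *
import cv2,numpy as np
s=observe();print(s)
ims=[]
for n in("top","scene"):
    im,d=get_image(n);np.savez(f"{n}.npz",im=im,d=d);cv2.imwrite(f"pics/{n}0.png",im[:,:,::-1])
    c=get_calibration(n);print(n,np.round(c["intrinsics"],1).tolist(),np.round(c["world_from_camera"],3).tolist())
E
```

```text
pics
{'time_s': 0.0, 'q': array([ 1.12589876e+00,  2.21232740e-01,  1.52760829e+00, -2.84259037e-05,
        1.39472172e+00, -1.26123002e-01]), 'joint_velocities': array([-0.00033352, -0.00086326, -0.00051866,  0.00087427,  0.00073764,
       -0.00223508]), 'joint_torque': array([ 2.74354032e-03, -4.96903789e+01, -3.89395559e+01,  5.89243223e-05,
        1.13490986e-02, -2.81458006e-05]), 'eef_pos': array([0.19563765, 0.59294705, 0.23019666]), 'tcp_rot': array([-1.68271964,  1.56882604, -2.00148919]), 'ft_force': array([ 0.38877253, -0.6614335 , -0.53795539]), 'torque': array([-0.02398659, -0.04010169,  0.00211218]), 'opening': 0.08507082435569717}
top [[402.1, 0.0, 284.8], [0.0, 402.1, 214.9], [0.0, 0.0, 1.0]] [[-0.006, -0.987, 0.158, 0.465], [-0.999, 0.001, -0.034, 0.028], [0.033, -0.158, -0.987, 0.975], [0.0, 0.0, 0.0, 1.0]]
scene [[386.7, 0.0, 280.5], [0.0, 386.7, 206.6], [0.0, 0.0, 1.0]] [[-0.383, 0.769, -0.511, 1.083], [0.924, 0.322, -0.208, 0.207], [0.004, -0.552, -0.834, 0.742], [0.0, 0.0, 0.0, 1.0]]
```

View pics/top0.png

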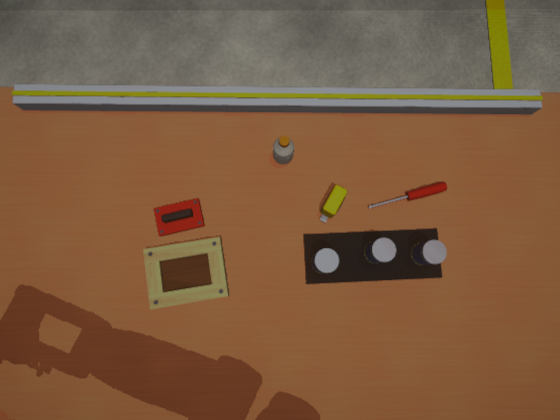

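View pics/scene0.png

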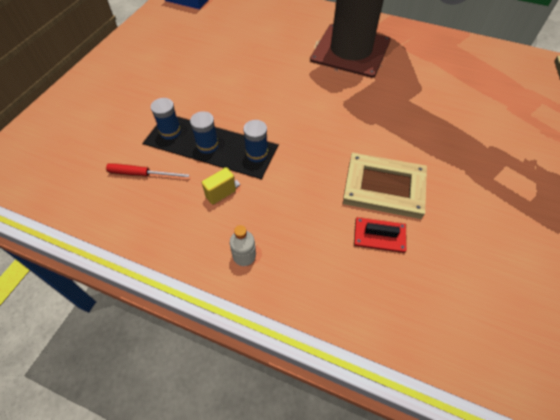

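Top view: jig at about (186,272), insert (179,217) just beyond it, mat (372,256) with tin lids at (327,260), (384,250), (434,252), tape (334,200), glue (284,150). The scene view agrees. I'll measure these next.

```bash
cat > h.py <<'E'
import cv2,numpy as np
from plant import *
from scipy.spatial.transform import Rotation as R
def ray(px,cal,z):
    px=np.atleast_2d(np.asarray(px,float));K=cal["intrinsics"];T=np.asarray(cal["world_from_camera"])
    d=np.c_[px,np.ones(len(px))]@np.linalg.inv(K).T@T[:3,:3].T;o=T[:3,3]
    return o+d*((z-o[2])/d[:,2])[:,None]
def blobs(m,amin):
    m=cv2.morphologyEx(m.astype(np.uint8),cv2.MORPH_OPEN,np.ones((3,3)))
    cs=cv2.findContours(m,cv2.RETR_EXTERNAL,cv2.CHAIN_APPROX_NONE)[0]
    return sorted([c.reshape(-1,2) for c in cs if cv2.contourArea(c)>amin],key=lambda c:-cv2.contourArea(c))
def rect(c,cal,z):
    "centre, (size x, size y), yaw in (-45,45] deg of a contour cast on plane z"
    p=ray(c,cal,z)[:,:2]
    (cx,cy),(w,h),a=cv2.minAreaRect((p*1000).astype(np.float32))
    while a>45:a-=90;w,h=h,w
    return np.array([cx,cy])/1000,(w,h),np.radians(a)
def down(phi):
    "tool x down, jaws (tool y) along world angle phi"
    y=np.array([np.cos(phi),np.sin(phi),0]);x=np.array([0,0,-1.])
    return R.from_matrix(np.c_[x,y,np.cross(x,y)]).as_euler("xyz")
E
python3 - <<'E'
from h import *
f=np.load("top.npz");im=f["im"];c=get_calibration("top")
h=cv2.cvtColor(im,cv2.COLOR_RGB2HSV);H,S,V=[h[...,i].astype(int) for i in range(3)]
for p in[(150,272),(186,272),(165,225),(327,260),(384,250),(434,252),(350,275),(250,300),(334,198),(284,155)]:print(p,h[p[1],p[0]],f["d"][p[1],p[0]])
box=np.zeros(H.shape,bool);box[190:310,140:235]=1
for b in blobs(((H<5)|(H>174))&(S>200)&(V>120)&box,100)[:2]:print("red",rect(b,c,.012))
for b in blobs((H>18)&(H<32)&box,100)[:2]:print("jig",rect(b,c,.024))
box[:]=0;box[230:285,300:445]=1
for b in blobs((S<60)&(V>110)&box,80):
    q=ray(b,c,.094)[:,:2]*1000;print("lid",cv2.minEnclosingCircle(q.astype(np.float32)))
for b in blobs((V<60)&box,200)[:1]:print("mat",rect(b,c,.004))
print(ray([(334,200),(284,160)],c,.03))
E
```

```text
(150, 272) [ 20 115 137] 0.9323073
(186, 272) [ 12 166  80] 0.94619954
(165, 225) [  3 215 142] 0.9595757
(327, 260) [111  12 146] 0.8787887
(384, 250) [120   9 142] 0.88338083
(434, 252) [158   8 135] 0.88761085
(350, 275) [ 9 87 38] 0.9644432
(250, 300) [ 12 152 141] 0.9553129
(334, 198) [ 30 215 141] 0.93703437
(284, 155) [ 17  29 122] 0.9394625
red (array([0.61558557, 0.25085587]), (67.3984375, 106.67741394042969), np.float64(0.2391492027280255))
jig (array([0.48310416, 0.22739206]), (139.9486083984375, 181.42279052734375), np.float64(0.1582213964178339))
lid ((506.27349853515625, -92.8248291015625), 26.26896858215332)
lid ((528.742919921875, -220.3824005126953), 26.29401397705078)
lid ((523.5208129882812, -333.37701416015625), 26.509862899780273)
mat (array([ 0.52089203, -0.21716275]), (117.70073699951172, 327.87982177734375), np.float64(0.041133471787412175))
[[ 0.65233537 -0.12331182  0.03      ]
 [ 0.75147941 -0.00355112  0.03      ]]
```

```bash
cat >> h.py <<'E'
def pick(xyz,phi):
    "of phi, phi+pi take the one nearest the middle of joint 6"
    o=[(abs(q[5]),p) for p in(phi,phi+np.pi) if (q:=inverse_kinematics(xyz,down(p))) is not None]
    return min(o)[1]
def shot(tag):
    cal=get_calibration("wrist");im,d=get_image("wrist");cv2.imwrite(f"pics/{tag}.png",im[:,:,::-1]);return im,d,cal
E
python3 - <<'E'
from h import *
p=[.56,.242,.26];phi=pick(p,.2);print(phi)
movep(p,down(phi));im,d,c=shot("w1");np.savez("w1.npz",im=im,d=d)
s=observe();print(s["time_s"],s["eef_pos"],s["q"],s["ft_force"]);print(np.round(c["world_from_camera"],3))
E
```

```text
0.2
1.9917 [0.55944581 0.24309862 0.25991435] [2.80539511e-01 1.67687104e-01 1.53339615e+00 2.98758193e-04
 1.44070306e+00 7.86034735e-02] [-0.33374478  0.49155385 -0.19413995]
[[ 0.98   0.192  0.058  0.545]
 [ 0.2   -0.941 -0.273  0.312]
 [ 0.002  0.279 -0.96   0.403]
 [ 0.     0.     0.     1.   ]]<stdin>:2: UserWarning: Gimbal lock detected. Setting third angle to zero since it is not possible to uniquely determine all angles.
<sys>:0: UserWarning: Gimbal lock detected. Setting third angle to zero since it is not possible to uniquely determine all angles.
```

View pics/w1.png

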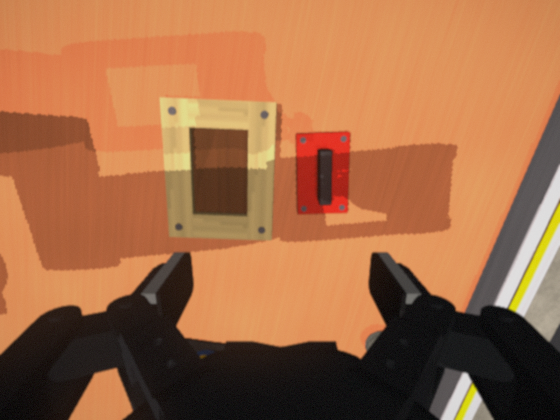

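Wrist view: jig with pocket centred near (219,172), insert with bar at (323,172), both clear.

```bash
sed -i '1i import warnings;warnings.filterwarnings("ignore")' h.py; python3 - <<'E'
from h import *
f=np.load("w1.npz");im=f["im"];c=get_calibration("wrist")
h=cv2.cvtColor(im,cv2.COLOR_RGB2HSV);H,S,V=[h[...,i].astype(int) for i in range(3)]
for p in[(182,172),(219,172),(182,110),(310,172),(323,172),(285,172),(140,200)]:print(p,h[p[1],p[0]])
box=np.zeros(H.shape,bool);box[120:225,285:360]=1
for b in blobs(((H<5)|(H>174))&(S>200)&box,300)[:1]:print("red",rect(b,c,.012))
for b in blobs((V<60)&box,100)[:1]:print("bar",rect(b,c,.038))
box[:]=0;box[90:245,155:280]=1
m=(H>17)&(H<34)&box
for b in blobs(m,300)[:1]:print("jig",rect(b,c,.024))
box[:]=0;box[120:225,185:255]=1
for b in blobs((V<100)&(H<17)&box,300)[:1]:print("pocket floor z.012",rect(b,c,.012),"z.024",rect(b,c,.024))
E
```

```text
(182, 172) [ 19 120 162]
(219, 172) [ 11 161  84]
(182, 110) [ 26 100 226]
(310, 172) [  2 221 167]
(323, 172) [ 6 86 59]
(285, 172) [ 10 170 186]
(140, 200) [ 10 170 182]
red (array([0.61481378, 0.25178   ]), (67.7392807006836, 107.19509887695312), np.float64(0.22818441924319446))
bar (array([0.61556   , 0.23940974]), (13.929571151733398, 33.610836029052734), np.float64(0.24704545871535363))
jig (array([0.4820451 , 0.22848065]), (140.06979370117188, 178.45616149902344), np.float64(0.16080309806807033))
pocket floor z.012 (array([0.48445724, 0.20340471]), (71.1537094116211, 66.42664337158203), np.float64(0.1605613995543888)) z.024 (array([0.486314  , 0.20674506]), (68.96878051757812, 64.38692474365234), np.float64(0.1605622650817431))
```

```bash
python3 - <<'E'
from h import *
gripper_to(.05,40)
p=[.615,.2515];o=down(.232)
movep([*p,.10],o);print(move_l([*p,.0145],feed=.08,max_force=10),observe()["eef_pos"])
gripper_to(.0,40);s=observe();print(s["opening"],s["ft_force"])
move_l([*p,.09],feed=.12)
q=[.4825,.228,.085];movep(q,down(.160));hold(.2)
im,d,c=shot("w2");np.savez("w2.npz",im=im,d=d)
s=observe();print(s["time_s"],s["eef_pos"],s["opening"],s["ft_force"])
E
```

```text
False [0.61564886 0.25168367 0.0152942 ]
0.015171318163519824 [ 0.72926161 -0.25388131  2.85445742]
6.4 [0.48352162 0.2280868  0.08509759] 0.015433335851908751 [ 0.12923683 -0.20973441 -2.56959226]
```

View pics/w2.png

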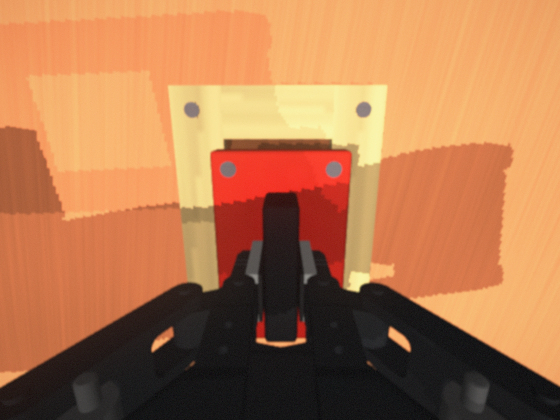

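Plate is held squarely over the jig: red far edge near row 150 (cols 212–350), jig far edge row 86 (cols 169–386). I'll measure plate against jig in this one image.

```bash
cat > rel.py <<'E'
from h import *
def line(p):
    vx,vy,x,y=cv2.fitLine((p[:,:2]*1000).astype(np.float32),cv2.DIST_HUBER,0,.01,.01).ravel();return np.array([x,y])/1000,np.array([vx,vy])
def edges(m,rows,cols,c,z):
    "left, right edge over rows; top edge over cols"
    L=[(np.flatnonzero(m[r])[0]-.5,r) for r in rows];Rr=[(np.flatnonzero(m[r])[-1]+.5,r) for r in rows]
    T=[(k,np.flatnonzero(m[:,k])[0]-.5) for k in cols]
    return [line(ray(q,c,z)) for q in(L,Rr,T)]
def report(es,sx,sy,name):
    (pl,vl),(pr,vr),(pt,vt)=es
    ang=lambda v:np.arctan(v[1]/v[0])
    a=np.array([np.arctan(-v[0]/v[1]) for v in(vl,vr)]+[ang(vt)])
    y=np.mean(a);ex=np.array([np.cos(y),np.sin(y)]);ey=np.array([-ex[1],ex[0]])
    # centre: mid of left/right; far edge minus half length
    u=(pl@ex+pr@ex)/2;mid_t=pt+vt*((u-pt@ex)/(vt@ex));v=mid_t@ey-sy/2
    print(name,"yaws",a.round(4),"width",round((pr-pl)@ex*1000,1),"of",sx,"centre",(u*ex+v*ey).round(4));return u*ex+v*ey,y
E
python3 - <<'E'
from rel import *
f=np.load("w2.npz");im=f["im"];c=get_calibration("wrist");s=observe()
h=cv2.cvtColor(im,cv2.COLOR_RGB2HSV);H,S,V=[h[...,i].astype(int) for i in range(3)]
red=((H<5)|(H>174))&(S>200)&(V>90);red[:,:190]=0;red[:,370:]=0;red[:140]=0
wood=(H>16)&(H<34)
wood=cv2.morphologyEx(wood.astype(np.uint8),cv2.MORPH_OPEN,np.ones((5,5)))>0;wood[:,:150]=0;wood[:,400:]=0;wood[:70]=0
zt=s["eef_pos"][2]-.0153+.012
a=report(edges(red,range(165,235,2),range(222,342,2),c,zt),70,.110,"plate")
b=report(edges(wood,range(95,140,2),range(180,376,2),c,.024),140,.180,"jig")
pk=(V<110)&(H<17);pk[:130]=0;pk[150:]=0;pk[:,:215]=0;pk[:,340:]=0
T=[(k,np.flatnonzero(pk[:,k])[0]-.5) for k in range(235,325,2)];p,v=line(ray(T,c,.024))
print("pocket far-edge yaw",np.arctan(v[1]/v[0]),"dist to jig ctr along y",(p-b[0])@[-np.sin(b[1]),np.cos(b[1])])
cs=[np.flatnonzero(pk[r]) for r in(142,144,146)];print("pocket cols",[(x[0],x[-1],r) for x,r in zip(cs,(142,144,146))],)
for x,r in zip(cs,(142,144,146)):
    q=ray([(x[0]-.5,r),(x[-1]+.5,r)],c,.024)[:,:2];e=np.array([np.cos(b[1]),np.sin(b[1])]);print((q-b[0])@e)
e=np.array([np.cos(b[1]),np.sin(b[1])]);n=np.array([-e[1],e[0]]);d=a[0]-b[0]
print("plate-jig in jig frame mm",d@e*1000,d@n*1000,"yaw",a[1]-b[1],"tcp",s["eef_pos"])
E
```

```text
plate yaws [0.1681 0.1545 0.1592] width 67.8 of 70 centre [0.4836 0.2278]
jig yaws [0.1603 0.198  0.1598] width 141.4 of 140 centre [0.4829 0.2282]Traceback (most recent call last):
  File "<stdin>", line 11, in <module>
IndexError: index 0 is out of bounds for axis 0 with size 0
```

```bash
python3 - <<'E'
from rel import *
f=np.load("w2.npz");im=f["im"];c=get_calibration("wrist");s=observe();print(s["eef_pos"],s["time_s"])
h=cv2.cvtColor(im,cv2.COLOR_RGB2HSV)
print([tuple(h[r,280]) for r in range(132,154,2)]);
r=145
print("L",[(k,*h[r,k]) for k in range(216,232,2)],"\nR",[(k,*h[r,k]) for k in range(324,340,2)])
print("jigR",[(k,*h[115,k]) for k in range(374,394,2)])
print("jigL",[(k,*h[115,k]) for k in range(164,182,2)])
print("plate L",[(k,*h[200,k]) for k in range(206,222)],"\nplate R",[(k,*h[200,k]) for k in range(340,356)])
E
```

```text
[0.48352162 0.2280868  0.08509759] 6.4
[(np.uint8(24), np.uint8(98), np.uint8(249)), (np.uint8(24), np.uint8(100), np.uint8(248)), (np.uint8(23), np.uint8(103), np.uint8(247)), (np.uint8(19), np.uint8(122), np.uint8(227)), (np.uint8(12), np.uint8(159), np.uint8(144)), (np.uint8(11), np.uint8(161), np.uint8(125)), (np.uint8(10), np.uint8(163), np.uint8(105)), (np.uint8(11), np.uint8(163), np.uint8(100)), (np.uint8(9), np.uint8(162), np.uint8(107)), (np.uint8(3), np.uint8(196), np.uint8(151)), (np.uint8(3), np.uint8(213), np.uint8(223))]
L [(216, np.uint8(24), np.uint8(98), np.uint8(249)), (218, np.uint8(24), np.uint8(97), np.uint8(249)), (220, np.uint8(24), np.uint8(100), np.uint8(248)), (222, np.uint8(22), np.uint8(108), np.uint8(244)), (224, np.uint8(18), np.uint8(124), np.uint8(148)), (226, np.uint8(13), np.uint8(134), np.uint8(103)), (228, np.uint8(12), np.uint8(165), np.uint8(102)), (230, np.uint8(10), np.uint8(160), np.uint8(107))] 
R [(324, np.uint8(12), np.uint8(161), np.uint8(117)), (326, np.uint8(11), np.uint8(163), np.uint8(117)), (328, np.uint8(12), np.uint8(148), np.uint8
[... 2172 characters left out ...]
np.uint8(2), np.uint8(214), np.uint8(203)), (343, np.uint8(2), np.uint8(213), np.uint8(201)), (344, np.uint8(2), np.uint8(216), np.uint8(201)), (345, np.uint8(3), np.uint8(217), np.uint8(200)), (346, np.uint8(2), np.uint8(215), np.uint8(191)), (347, np.uint8(3), np.uint8(207), np.uint8(177)), (348, np.uint8(9), np.uint8(164), np.uint8(174)), (349, np.uint8(16), np.uint8(131), np.uint8(189)), (350, np.uint8(19), np.uint8(120), np.uint8(199)), (351, np.uint8(19), np.uint8(117), np.uint8(201)), (352, np.uint8(18), np.uint8(119), np.uint8(200)), (353, np.uint8(19), np.uint8(119), np.uint8(200)), (354, np.uint8(19), np.uint8(121), np.uint8(198)), (355, np.uint8(19), np.uint8(120), np.uint8(196))]
```

```bash
python3 - <<'E'
from rel import *
f=np.load("w2.npz");im=f["im"];c=get_calibration("wrist");s=observe()
h=cv2.cvtColor(im,cv2.COLOR_RGB2HSV);H,S,V=[h[...,i].astype(int) for i in range(3)]
def win(m,r0,r1,c0,c1):
    o=np.zeros_like(m);o[r0:r1,c0:c1]=m[r0:r1,c0:c1];return o
red=win((H<11)&(S>140),147,300,205,358)
jig=win(S<121,75,140,150,400)
zt=s["eef_pos"][2]-.0153+.012
a=report(edges(red,range(165,235,2),range(225,340,2),c,zt),70,.110,"plate")
b=report(edges(jig,range(95,135,2),range(180,376,2),c,.024),140,.180,"jig")
pk=win((V<170),132,150,215,340)
k=report(edges(pk,range(142,148),range(232,326,2),c,.024),73,.113,"pocket(yaw from top edge only)")
yaw=.160;e=np.array([np.cos(yaw),np.sin(yaw)]);n=np.array([-e[1],e[0]])
L=ray([(223.5,145),(331.3,145)],c,.024)[:,:2]@e;print("pocket L/R rim u mm",L*1000,"mid",L.mean()*1000,"width",np.diff(L)*1000)
p,v=line(ray([(q,np.flatnonzero(pk[:,q])[0]-.5) for q in range(232,326,2)],c,.024))
print("pocket far edge v",p@n-.0565,"yaw",np.arctan(v[1]/v[0]))
print("plate u,v",a[0]@e,a[0]@n,"jig u,v",b[0]@e,b[0]@n)
E
```

```text
plate yaws [0.1587 0.1499 0.1517] width 68.9 of 70 centre [0.4831 0.2293]
jig yaws [0.164  0.1562 0.1667] width 140.4 of 140 centre [0.482  0.2277]
pocket(yaw from top edge only) yaws [0.1055 0.2076 0.1593] width 72.8 of 73 centre [0.4816 0.227 ]
pocket L/R rim u mm [475.34319286 548.02739571] mid 511.6852942847414 width [72.68420286]
pocket far edge v 0.14739032867309884 yaw 0.15930997
plate u,v 0.5134640219580803 0.14943895853364972 jig u,v 0.5121611215617311 0.1480336236544743
```

```bash
python3 - <<'E'
from h import *
o=down(.164);p=np.array([.4813,.2261])
move_l([*p,.045],feed=.06,rotation=o);hold(.2);print(observe()["eef_pos"],observe()["ft_force"])
t=move_l([*p,.0275],feed=.025,max_force=8);s=observe();print(t,s["eef_pos"],s["ft_force"],s["time_s"])
E
```

```text
[0.4817497  0.22624107 0.04555367] [-0.83583213 -0.97709989 -1.58536339]
True [0.48173562 0.22665511 0.03684435] [1.18101405 0.74242114 1.89162376] 7.8583
```

```bash
python3 - <<'E'
from h import *
p=np.array([.4813,.2261]);y=.16;e=np.array([np.cos(y),np.sin(y)]);n=np.array([-e[1],e[0]])
for u,v in[(0,0),(0,.8),(.8,0),(0,-.8),(-.8,0)]:
    q=p+(u*e+v*n)/1000
    move_l([*q,.0385],feed=.04)
    t=move_l([*q,.0275],feed=.03,max_force=12);s=observe();print(u,v,t,s["eef_pos"],s["ft_force"],s["time_s"])
    if s["eef_pos"][2]<.031:break
shot("w3")
E
```

```text
0 0 True [0.48205416 0.22712757 0.03236456] [-1.09751777  0.31390459  5.08054964] 8.425
0 0.8 True [0.48155522 0.2270443  0.03209527] [-2.06422761e+00  7.49828858e-04  5.36284656e+00] 9.0583
0.8 0 True [0.4823299  0.22634854 0.03194545] [-1.53534127 -0.49815867  6.2065999 ] 9.6917
0 -0.8 True [0.48174053 0.22544042 0.03186434] [-0.68109018 -0.11161462  4.36970864] 10.325
-0.8 0 True [0.4805677  0.22601834 0.0316064 ] [-2.13802801  0.44102891  5.95372242] 10.975
```

View pics/w3.png

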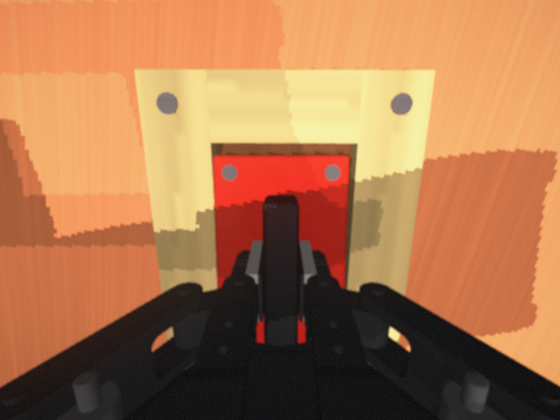

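Plate sits over the pocket in x (cols 214–350 vs rim 212–356) but a brown gap shows at the far end (rows 145–155), so the near end is probably on the rim. I'll measure that gap.

```bash
python3 - <<'E'
from rel import *
im=cv2.imread("pics/w3.png");h=cv2.cvtColor(im,cv2.COLOR_BGR2HSV);c=get_calibration("wrist")
H,S,V=[h[...,i].astype(int) for i in range(3)]
e=np.array([np.cos(.16),np.sin(.16)]);n=np.array([-e[1],e[0]])
print([(r,*map(int,h[r,280])) for r in range(138,164,2)])
print([(k,*map(int,h[210,k])) for k in range(208,220)],[(k,*map(int,h[170,k])) for k in range(344,362)])
for z in(.012,.024,.030,.034):
    q=ray([(230,144),(280,144),(330,144),(230,154.5),(280,154.5),(330,154.5),(212,170),(214.5,170),(348.5,170),(355,170)],c,z)[:,:2]
    print(z,"v rim",(q[:3]@n*1000).round(1),"v plate",(q[3:6]@n*1000).round(1),"u rimL,plL,plR,rimR",(q[6:]@e*1000).round(1))
f=observe();print(f["eef_pos"],f["tcp_rot"],f["opening"]);print(np.array(c["world_from_camera"])[:3,3])
E
```

```text
[(138, 23, 105, 245), (140, 23, 105, 244), (142, 19, 120, 230), (144, 13, 149, 154), (146, 10, 163, 138), (148, 11, 168, 138), (150, 10, 162, 140), (152, 11, 164, 135), (154, 6, 183, 135), (156, 3, 210, 211), (158, 2, 210, 239), (160, 3, 210, 243), (162, 2, 211, 243)]
[(208, 19, 118, 173), (209, 19, 119, 176), (210, 19, 119, 184), (211, 19, 119, 190), (212, 18, 119, 184), (213, 17, 119, 165), (214, 12, 148, 141), (215, 5, 186, 141), (216, 4, 208, 151), (217, 3, 207, 159), (218, 3, 207, 160), (219, 3, 204, 160)] [(344, 3, 209, 247), (345, 3, 208, 247), (346, 3, 211, 246), (347, 3, 214, 237), (348, 3, 209, 214), (349, 6, 187, 157), (350, 11, 146, 126), (351, 16, 128, 120), (352, 17, 122, 119), (353, 17, 122, 119), (354, 19, 114, 134), (355, 21, 111, 186), (356, 25, 102, 239), (357, 26, 93, 247), (358, 26, 91, 247), (359, 26, 91, 247), (360, 25, 95, 247), (361, 25, 95, 247)]
0.012 v rim [202.9 203.  203.1] v plate [197.3 197.4 197.5] u rimL,plL,plR,rimR [472.5 473.9 547.6 551.1]
0.024 v rim [203.9 204.  204.1] v plate [198.7 198.8 198.9] u rimL,plL,plR,rimR [475.3 476.5 544.8 548.1]
0.03 v rim [204.5 204.5 204.6] v plate [199.5 199.6 199.6] u rimL,plL,plR,rimR [476.7 477.9 543.4 546.6]
0.034 v rim [204.8 204.9 205. ] v plate [200.  200.  200.1] u rimL,plL,plR,rimR [477.6 478.8 542.5 545.6]
[0.48058074 0.22602325 0.03162844] [-2.09753331  1.56735043  2.77840162] 0.015434871134277897
[0.46913033 0.29544767 0.17458361]
```

```bash
cat >> rel.py <<'E'
def plane(m,d,c):
    "world points of mask from depth -> plane fit in jig frame about (pocket)"
    v,u=np.nonzero(m&(d>0));K=np.asarray(c["intrinsics"]);T=np.asarray(c["world_from_camera"]);z=d[v,u]
    P=np.c_[(u-K[0,2])/K[0,0]*z,(v-K[1,2])/K[1,1]*z,z]@T[:3,:3].T+T[:3,3]
    e=np.array([np.cos(.16),np.sin(.16)]);n=np.array([-e[1],e[0]]);U=P[:,:2]@e;W=P[:,:2]@n
    A=np.c_[np.ones(len(U)),U-.512,W-.148];k=np.linalg.lstsq(A,P[:,2],rcond=None)[0];r=P[:,2]-A@k
    ok=abs(r)<.003;k=np.linalg.lstsq(A[ok],P[ok,2],rcond=None)[0]
    print("z0",k[0].round(4),"slopes u,v",k[1:].round(4),"n",ok.sum(),"v range",W.min().round(4),W.max().round(4))
E
python3 - <<'E'
from rel import *
im,d,c=shot("w4")
h=cv2.cvtColor(im,cv2.COLOR_RGB2HSV);H,S,V=[h[...,i].astype(int) for i in range(3)]
box=np.zeros(H.shape,bool);box[160:345,205:360]=1
red=cv2.erode(((H<6)&(S>190)&box).astype(np.uint8),np.ones((5,5)))>0
plane(red,d,c)
box[:]=0;box[80:135,220:350]=1;plane(box,d,c)
print(observe()["ft_force"],observe()["torque"])
for r in(165,200,240,280,300,330,340):print(r,np.flatnonzero(red[r])[[0,-1]] if red[r].any() else None)
E
```

```text
z0 0.03 slopes u,v [ 0.0018 -0.1144] n 8774 v range 0.0962 0.1954
z0 0.0243 slopes u,v [0.0031 0.0001] n 7116 v range 0.2088 0.2339
[-1.14376236  0.15748505  6.60170279] [-0.07603024  0.16748716 -0.02632661]
165 [215 346]
200 [217 345]
240 [219 343]
280 [220 342]
300 None
330 [258 303]
340 [259 301]
```

Depth confirms it: the plate is pitched 0.114 rad, its far end down in the pocket and its near end resting on the near rim. It needs about +3.5 mm along y and +1 mm in x.

```bash
python3 - <<'E'
from rel import *
e=np.array([np.cos(.16),np.sin(.16)]);n=np.array([-e[1],e[0]])
y=.0275
p0=np.array([.4813,.2261])-.0008*e
q=p0+.001*e+.0035*n
move_l([*p0,.0335],feed=.04);move_l([*q,.0335],feed=.02,max_force=15)
t=move_l([*q,.0265],feed=.03,max_force=15);s=observe();print(t,s["eef_pos"],s["ft_force"],s["time_s"])
im,d,c=shot("w5")
h=cv2.cvtColor(im,cv2.COLOR_RGB2HSV);H,S,V=[h[...,i].astype(int) for i in range(3)]
box=np.zeros(H.shape,bool);box[140:345,205:360]=1
red=cv2.erode(((H<6)&(S>190)&box).astype(np.uint8),np.ones((5,5)))>0
plane(red,d,c)
E
```

```text
False [0.4819848  0.2294092  0.02717316] [ 1.39865008 -3.03545417  3.36277026] 12.0417
z0 0.0263 slopes u,v [ 0.0022 -0.0365] n 9926 v range 0.0965 0.2028
```

View pics/w5.png

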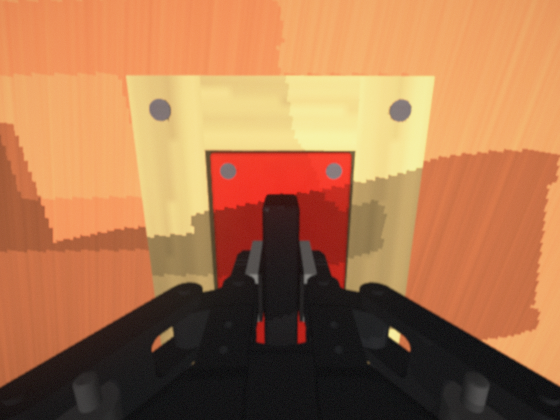

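Plate has dropped in, level in x, still pitched by 0.036. Releasing should let it settle; then I'll check from above.

```bash
python3 - <<'E'
from rel import *
s=observe();p=s["eef_pos"]
gripper_to(.035);move_l([.482,.2294,.15],feed=.15);hold(.1)
im,d,c=shot("w6")
h=cv2.cvtColor(im,cv2.COLOR_RGB2HSV);H,S,V=[h[...,i].astype(int) for i in range(3)]
b=blobs(((H<6)|(H>174))&(S>190),800)[0];m=np.zeros(H.shape,np.uint8);cv2.drawContours(m,[b],-1,1,-1)
red=cv2.erode(m,np.ones((5,5)))>0
plane(red&(S>190),d,c);print("plate",rect(b,c,.024));print(observe()["time_s"])
E
```

```text
z0 0.0244 slopes u,v [ 0.0025 -0.001 ] n 5751 v range 0.0963 0.2015
plate (array([0.48180783, 0.22854684]), (69.62705993652344, 108.231201171875), np.float64(0.16316502234934796))
13.5417
```

View pics/w6.png

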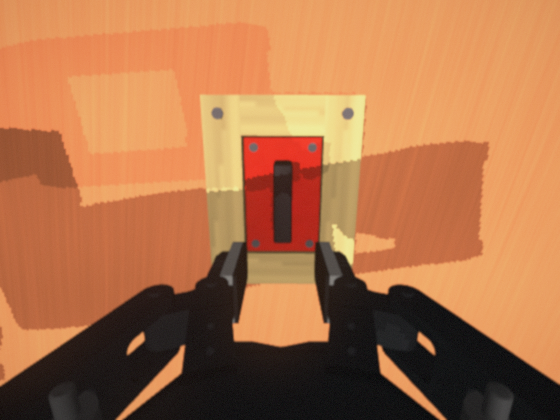

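Seated and flush: plate top plane at 24.4 mm, slopes ≤0.003, yaw 0.163 vs jig 0.160. Now tin_1.

```bash
cat > tin.py <<'E'
from h import *
TINS=[(.5063,-.0928),(.5287,-.2204),(.5235,-.3334)]
ZG=.042;PH=.04
def fz(t=.3):
    hold(.25);v=[]
    for _ in range(6):hold(t/6);v.append(observe()["ft_force"][2])
    return np.mean(v)
def grab(i):
    p=TINS[i];gripper_to(.085,50);movep([*p,.165],down(PH));f0=fz()
    print("touch",move_l([*p,ZG],feed=.12,max_force=10));gripper_to(0,50);s=observe();print("open",s["opening"],s["eef_pos"],s["ft_force"])
    return f0
def lift(i,h):move_l([*TINS[i],ZG+h],feed=.08)
def put(i):
    p=TINS[i];move_l([*p,ZG+.008],feed=.08);t=move_l([*p,ZG-.002],feed=.02,max_force=5);print("down",t,observe()["eef_pos"][2])
    gripper_to(.085);move_l([*p,.165],feed=.15)
def heft(i):
    f0=grab(i);lift(i,.052);m=(f0-fz())/9.81;s=observe();print("tin",i+1,"mass",m,"open",s["opening"],"rot",s["tcp_rot"],"t",s["time_s"]);return m
E
python3 - <<'E'
from tin import *
movep([.5063,-.0928,.2],down(PH))
heft(0);shot("t1")
E
```

```text
touch False
open 0.05286738597139674 [ 0.50686395 -0.09305093  0.04292499] [-0.44045883 -0.21935338  5.75077069]
tin 1 mass 0.3255815657871498 open 0.0530079028790587 rot [-1.93092465  1.57068106  2.82149851] t 19.075
```

View pics/t1.png

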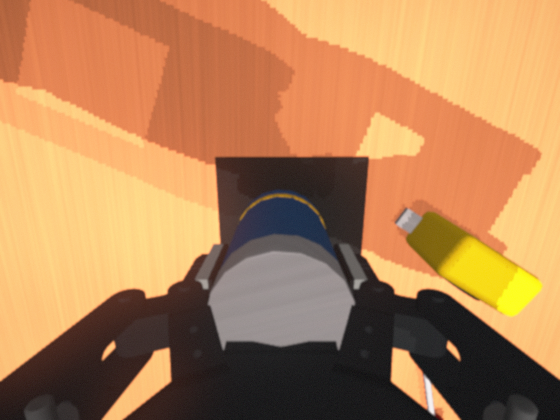

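Tin_1 is held upright between the pads, lid at (283,290), clear of the tape; about 326 g. On to the others.

```bash
python3 - <<'E'
from tin import *
put(0);a=heft(1);put(1);b=heft(2);print(observe()["time_s"])
E
```

```text
down True 0.04291483042809888
touch False
open 0.0533568825032236 [ 0.52941159 -0.22083273  0.04302556] [-0.83777097  0.20581295  5.22946958]
tin 2 mass 0.18540912691113687 open 0.05303291224185371 rot [-2.11361785  1.57064977  2.63877064] t 25.925
down True 0.043021468358880786
touch False
open 0.052995143438346035 [ 0.52389192 -0.33385667  0.04300167] [-2.51292665  0.20314968  6.01066601]
tin 3 mass 0.543221594216168 open 0.05289985212502595 rot [-2.55425373  1.57074503  2.19811779] t 32.6667
32.6667
```

Tin_3 is the heaviest (543 g, against 326 g and 185 g) and is in hand; I'll raise it and check.

```bash
python3 - <<'E'
from tin import *
lift(2,.150);hold(.5);s=observe();print(s["eef_pos"],s["opening"],s["ft_force"],abs(s["joint_velocities"]).max(),s["time_s"])
a,_=get_image("top");b,_=get_image("scene");cv2.imwrite("pics/fin.png",cv2.resize(np.vstack([a[100:320,:],b[60:280,:]]),None,fx=1.35,fy=1.35)[:,:,::-1])
E
```

```text
[ 0.52351394 -0.3333857   0.19198295] 0.05321517156904812 [ 0.36435625  0.41363375 -5.27582746] 0.0016494933596000751 34.5417
```

View pics/fin.png

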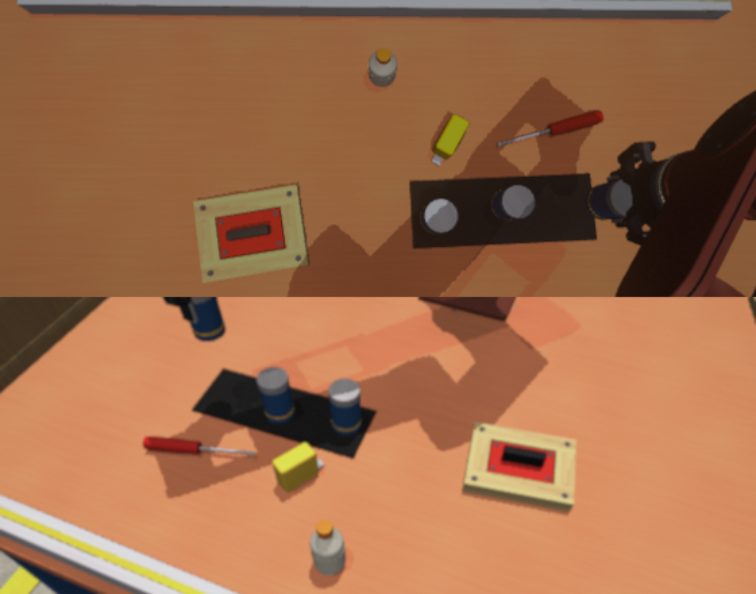

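The pictures show the insert seated at (250,232), tins 1 and 2 standing on the mat at (440,215) and (517,202), tin_3 held aloft at (612,198), and the tape, screwdriver and glue where they were. Handing in.

```bash
python3 -c "
from plant import *
job_done();print(observe()['time_s'])"
```

```text
the job is handed in; nothing more can be done
the job is handed in; nothing more can be done
```

The insert is seated and released, and the job was handed in at about 34.6 s with the arm holding tin_3, the heaviest tin, still and upright about 15 cm above the mat.

- **Insert:** The first few tries left the plate pitched, with its near end on the pocket rim. The depth image showed this, and a 3.5 mm shift along the pocket let it drop in. After release, the plate top measured 24.4 mm against the jig's 24.3 mm. It was level to within 0.003 rad, with its yaw at 0.163 rad against the jig's 0.160.
- **Tins:** I lifted them left to right by about 5 cm and read about 326 g, 185 g and 543 g. Tins 1 and 2 were stood back on the mat.
- **Last check:** The final top and scene pictures show tins 1 and 2 upright on the mat. The tape, screwdriver and glue look unmoved by eye. The final wrist reading of 5.3 N agrees with tin_3's weight.

No check failed at the end.

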